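# Hold a weld coupon just over its backing bar in the nest for shimming

## Robot

A 6-joint arm with a two-finger parallel gripper is mounted at the origin on a cart in front of the work surface, level with it; the furniture and walls round the work are solid. World frame = base frame: x ahead of the robot, y to its left, z up, the work surface at z = 0. Lengths are in mm, angles in rad, forces in N, time in s.
With the tool pointing down it reaches from about 350 to 975 mm from the base axis. Payload 4.9 kg.
Tool frame: the origin (TCP) lies at the very end of the fingers, on their centre line; the grasp point (between the pads) lies 19 mm behind it; z points along the fingers, y is the line along which they close (so a half turn about z gives the same grasp; the last joint's range is limited). The gripper opens to 85 mm and grips with 20 to 120 N. Pads are 22 mm wide; open, the fingers measure 114 mm over their backs; the gripper's body (76 mm by 85 mm) begins 54 mm behind the grasp point. The pads swing forward as they close: fully open they stand 13 mm farther back than shut.
Start: joints at [1.159, 0.053, 1.613, -0, 1.476, -0.119], TCP at [180.386, 598.383, 231.304] pointing down, gripper open.
Joint ranges: [-3.01, 3.01], [-1.01, 2.22], [0.06, 2.58], [-1.02, 4.17], [0.09, 2.62], [-3.14, 3.14]. Speed limits (rad/s): [2.57, 2.57, 3.14, 3.14, 3.14, 3.14].

## Interface

Orientations are given as [roll, pitch, yaw] about the fixed x, y, z axes, in that order (R = Rz(yaw) Ry(pitch) Rx(roll)).
In Python, from workcell import r gives the robot as it stands. The module is installed in compiled form; this text tells all that it offers.
- The arm moves only by the tool move_arm, never from a script. Its argument "rows" is a list of rows, each a list of 3 entries, a list of its own where there are three numbers: the turn, a rotation vector about the tool's x, y, z as a fraction of full scale, then the shift along the tool's x, y, z as a fraction of full scale, then the gripper command: -1 is shut, 1 is fully open, values between are in proportion. A call has 1 to 8 rows; each row is the pose to reach, as a shift and turn from the pose commanded when the call began, along the tool's axes at that moment; what a row does not reach only later rows make up. Full scale, the value 1, is 250 mm for a shift and 90 degrees for a turn. A row lasts 1/8 s, in which the tool goes at most 62.5 mm and 10.7 degrees, less where a joint would pass 70% of its speed; a pose out of reach is approached as far as the arm can. A call with a number of a shift or a turn outside -1 to 1 is refused whole. A call with a gripper value outside its range is refused whole. The fingers move at their own pace and stop on an object; the grip force is fixed at half the most. Time passes only in rows, so rows that repeat a pose let the fingers close. It gives the time, the measured TCP pose, the force, the opening and the grip force at its end, in the units of the state.
- r.observe(): the state, without advancing time (a new reading comes with each control period).
- r.capture(name): name is "scene" or "top" or "wrist"; returns a dict with "pixels" (384x512x3 uint8, red, green, blue), "fovy" (degrees; the focal length in pixels is half the picture's height over the tangent of half this angle, whatever the lens; pixels are square), "cx", "cy" (the principal point, pixels), "pose" (4x4, takes a point from camera to world coordinates). Camera axes: x right, y up, looking along -z (the intrinsics and any distortion apply to the point x, -y, -z); pixel columns grow to the right and rows downward; lengths in mm; the calibration is good to about 2 mm. The wrist camera is an equidistant fisheye: a pixel r from the principal point sees the ray r / f radians off the axis. A picture is of the moment at which its call begins. There is no depth.
- r.close_job(): hands the job in; it is judged then, once.
The state is a dict: "time": time; "qpos": joint angles; "joint_velocities": joint speeds; "joint_efforts": joint torques, N m; "tcp_pos": TCP position; "eef_rot": TCP orientation; "wrist_force": force on the tool from outside, world axes, zero at the start; "wrist_torque": the same for the moment, N m; "grip_width": opening from 0.0 (shut) to 1.0 (fully open); "grasp_force": force on a finger pad.
Only numpy, scipy, OpenCV 4.12 (cv2) and the standard library are available. Lean on these libraries where they do the work, as an engineer would, in place of code of your own. Each camera call takes 0.05 s, during which the arm holds its last target. There are 200 camera calls.

## Task

Lay the copper backing bar flat in the long pocket of the weld nest and let go of it. Then pick up the dark weld coupon, carry it over the nest's corner blocks without knocking it on them or on the bar, and finish still holding it: level, square and centred between the four corner blocks, down inside them but not touching, with about 5 mm of air between its underside and the copper bar, so that I can slip shims under it. Leave everything else where it lies.

Things in the scene. Friction and masses are not known exactly. Their poses are not given: they have to be found in the camera images.
- weld_nest: Weld nest, fixed to the table: blue anodised plate 78 x 124 x 12 mm with a long milled pocket and four bright steel corner blocks on top. Origin: centre of the plate's underside, on the table; x across the pocket, y along it, z up.
- pocket (a point): Centre of the pocket's bare-metal floor, 9 mm above the table; axes as the nest. The pocket takes the copper bar lying along y: 14.5 mm wide (x), 97.5 long (y), 3 deep, with a 1.5 mm chamfer round its mouth; the plate's top is 12 mm above the table.
- nest_seat (a point): Centre between the corner blocks, 19 mm above the table (the top of the bar once it lies in the pocket); axes as the nest. L-shaped blocks stand at |x| 9 to 21, |y| 18 to 34.5 mm and rise to 31 mm above the table (screw heads 33); their inner faces are at |x| = 14, |y| = 27.5 mm. The coupon's long side goes along y. The sides are open for fingers at |y| under 18 mm.
- copper_bar_mid (a point): Copper backing bar, plain pinkish square-edged bar 10 x 90 x 10 mm, about 0.08 kg, loose on the table. The point is its centre, 5 mm above its underside; x across its 10 mm width, y along its 90 mm length, z up. Either end may point either way.
- dark_coupon_mid (a point): Dark (blackened) steel weld test coupon with a bright bead along its top, 18 x 45 x 8 mm (the bead stands 1 mm higher), about 0.05 kg, lying loose on the table, bead up. The point is the centre of the plate, 4 mm above its underside; x across its 18 mm width, y along its 45 mm length, z up. Either end may point either way.
- brass_bar_mid (a point): Brass bar, yellow, 12 x 84 x 12 mm, loose, long along its y; the point is its centre. Leave alone.
- oilstone_mid (a point): Grey oilstone stick 13 x 90 x 13 mm, loose, long along its y; the point is its centre. Leave alone.
- bright_coupon_mid (a point): Bright steel weld coupon 20 x 50 x 8 mm, loose, long along its y; the point is its centre. Leave alone.
- shim_tin_mid (a point): Round closed tin of shim pieces, 53 mm across, 22 high, loose; the point is its centre. Leave alone.
- shim_roll_mid (a point): Copper-coloured roll of shim stock, 38 mm across, 25 high, loose; the point is its centre. Leave alone.
- loupe_mid (a point): Black eye loupe, 33 mm across, 30 high, loose; the point is its centre. Leave alone.
- laser_corner (a point): Fixed point: lower front right corner of the laser welding head with its microscope, which is fixed and solid: the head overhangs the left of the table at world x 0.43 to 0.70, y 0.28 to 0.45, from 0.2 to 0.45 m above the table, and its beam runs back from there at y 0.12 to 0.37, x over 0.70, more than 0.22 m up. Below it stands a tilted rotary fixture, 0.18 m high. Swing the arm round in front of it, folded.
- copper_bar: The same copper bar; origin at the centre of its underside, its axes turned up to a few degrees from the bar's sides: use copper_bar_mid.
- dark_coupon: The same dark coupon; origin at the centre of its underside, its axes NOT along the coupon's sides: use dark_coupon_mid.

How it is judged (in metres and radians):
On the way:
1. the copper bar lies flat in the pocket of the nest, let go and at rest, the dark coupon still on the table (x of copper_bar_mid in the frame of weld_nest between -0.0035 and 0.0035 m and y of copper_bar_mid in the frame of weld_nest between -0.006 and 0.006 m and z of copper_bar_mid in the frame of weld_nest below 0.0155 m and angle between the y axis of copper_bar_mid and the y axis of weld_nest, either way round below 0.07 rad and angle between copper_bar_mid's own z axis and vertical below 0.05 rad and contact force between copper_bar and the fingers below 0.05 N and linear speed of copper_bar below 0.01 m/s and height (world z) of dark_coupon_mid below 0.012 m), for 0.2 s.
At the end, for the whole second after the job is handed in: Copper bar down in the pocket (3.5 mm across, 6 mm along). Dark coupon still in the fingers, touching neither nest nor bar (nor do the fingers): centred to 4 mm, square to 0.09 rad, level to 0.08 rad, underside 2 to 10 mm above the bar (x of copper_bar_mid in the frame of weld_nest between -0.0035 and 0.0035 m and y of copper_bar_mid in the frame of weld_nest between -0.006 and 0.006 m and z of copper_bar_mid in the frame of weld_nest below 0.0155 m and angle between the y axis of copper_bar_mid and the y axis of weld_nest, either way round below 0.07 rad and angle between copper_bar_mid's own z axis and vertical below 0.05 rad and x of dark_coupon_mid in the frame of weld_nest between -0.004 and 0.004 m and y of dark_coupon_mid in the frame of weld_nest between -0.004 and 0.004 m and z of dark_coupon_mid in the frame of weld_nest between 0.025 and 0.033 m and angle between the y axis of dark_coupon_mid and the y axis of weld_nest, either way round below 0.09 rad and angle between dark_coupon_mid's own z axis and vertical below 0.08 rad and linear speed of dark_coupon below 0.01 m/s and contact force between each of dark_coupon, the fingers and weld_nest below 0.05 N and contact force between each of dark_coupon, the fingers and copper_bar below 0.05 N and contact force between dark_coupon and the fingers above 0.5 N); the arm keeps its last pose, push and grip.
It fails at once if the coupon is knocked or pressed on the nest or the bar (over 8 N) (contact force between dark_coupon and weld_nest above 8 N or contact force between dark_coupon and copper_bar above 8 N).
It fails at once if another thing (brass bar, oilstone, bright coupon, tin, roll of shim stock or loupe) is moved more than 15 mm (distance of any of brass_bar_mid, oilstone_mid, bright_coupon_mid, shim_tin_mid, shim_roll_mid, loupe_mid from where it was at the start of the episode above 0.015 m).
It also fails if it takes over 54 s, if anything falls off the work surface, if the arm or the gripper's body presses on something with over 40 N, if the wrist force passes 120 N, or if a joint passes its speed limit or range.

## Working session

There is one attempt and no reset: what is moved stays moved. The work goes in short steps, Python scripts to look and compute and a tool call to move; the robot and the scene stay as the last step left them, time stands still between calls to the robot, and variables do not carry over. Pictures are saved under pics/ and viewed, at most 10 in all, crops included, and the job is handed in when it is done.

Besides the shell and the picture viewer there is one more tool, called after ">>>" as a command line: name --argument value ..., lists and objects as JSON in quotes. move_arm: Moves the arm, as the interface text tells. Its arguments: {"type":"object","properties":{"rows":{"type":"array","items":{"type":"array"}}},"required":["rows"]}

```bash
mkdir -p pics; cat > h.py <<'E'
import numpy as np,cv2
from workcell import r
from scipy.spatial.transform import Rotation as Ro
def cap(n,fn):
    c=r.capture(n);np.savez(f'{fn}.npz',**{k:np.array(v) for k,v in c.items()})
    cv2.imwrite(f'pics/{fn}.png',c['pixels'][:,:,::-1]);return c
def px2w(c,u,v,z):
    f=192/np.tan(np.radians(float(c['fovy']))/2)
    x=u-float(c['cx']);y=v-float(c['cy'])
    if c.get('fish') is not None:
        rr=np.hypot(x,y)+1e-9;t=rr/f;d=np.array([np.sin(t)*x/rr,-np.sin(t)*y/rr,-np.cos(t)])
    else: d=np.array([x/f,-y/f,-1])
    P=c['pose'];d=P[:3,:3]@d;o=P[:3,3];return o+d*(z-o[2])/d[2]
def load(fn,fish=False):
    c=dict(np.load(f'{fn}.npz'));
    if fish:c['fish']=1
    return c
E
python3 - <<'E'
from h import *
for n in ['top','scene']:
    c=cap(n,n+'0');print(n,c['fovy'],c['cx'],c['cy'],np.round(c['pose'],3).tolist(),[k for k in c])
c=cap('wrist','wrist0');print(c['fovy'],c['cx'],c['cy'],np.round(c['pose'],3).tolist())
print(r.observe())
a=cv2.imread('pics/top0.png');cv2.imwrite('pics/top0b.png',cv2.resize(a,(800,600),interpolation=cv2.INTER_CUBIC))
E
```

```text
top 54.154448289405906 253.45107367892055 192.26182282304063 [[0.024, 0.983, -0.181, 371.171], [-1.0, 0.02, -0.024, -7.15], [-0.02, 0.182, 0.983, 1078.947], [0.0, 0.0, 0.0, 1.0]] ['pixels', 'fovy', 'cx', 'cy', 'pose']
scene 44.74076943736177 253.33806254367587 190.87395492688066 [[0.587, 0.578, -0.567, -45.539], [-0.809, 0.404, -0.427, -455.654], [-0.018, 0.709, 0.705, 892.512], [0.0, 0.0, 0.0, 1.0]] ['pixels', 'fovy', 'cx', 'cy', 'pose']
65.70646984690485 254.23040203440826 192.41725101009368 [[0.288, -0.916, -0.28, 108.464], [0.957, 0.276, 0.085, 618.724], [-0.001, -0.293, 0.956, 372.801], [0.0, 0.0, 0.0, 1.0]]
{'time': 0.15, 'qpos': array([ 1.15899368e+00,  5.32588244e-02,  1.61397854e+00, -1.46831777e-05,
        1.47598591e+00, -1.18988247e-01]), 'joint_velocities': array([ 0.00070991, -0.00205585, -0.0046811 ,  0.00118476, -0.00222887,
       -0.0009623 ]), 'joint_efforts': array([ 4.47667571e-05, -3.94241095e+01, -3.70720983e+01, -1.65896076e-04,
        4.64370270e-03,  3.04957246e-05]), 'tcp_pos': array([180.20676932, 597.95229727, 230.31222402]), 'eef_rot': array([-3.13997183e+00, -1.79055208e-04,  2.84877951e+00]), 'wrist_force': array([ 0.03765149, -0.53019757,  1.07951774]), 'wrist_torque': array([-0.04100699, -0.00494165,  0.01549585]), 'grasp_force': 0.0, 'grip_width': 0.9978106648589575}
```

View pics/top0b.png

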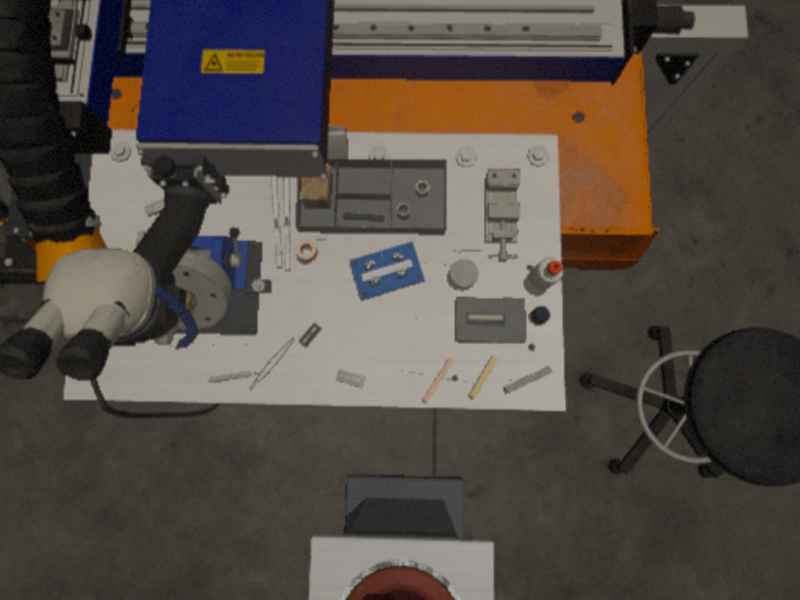

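The top view shows (in 800x600 pixels) the nest at about (387,271), copper bar (437,381), brass bar (482,377), oilstone (527,380), dark coupon (311,334) and bright coupon (350,379). I'll enlarge that area.

```bash
python3 - <<'E'
from h import *
a=cv2.imread('pics/top0.png')[145:265,185:345];cv2.imwrite('pics/c1.png',cv2.resize(a,(800,600),interpolation=cv2.INTER_CUBIC))
E
```

```text
(no output)
```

View pics/c1.png

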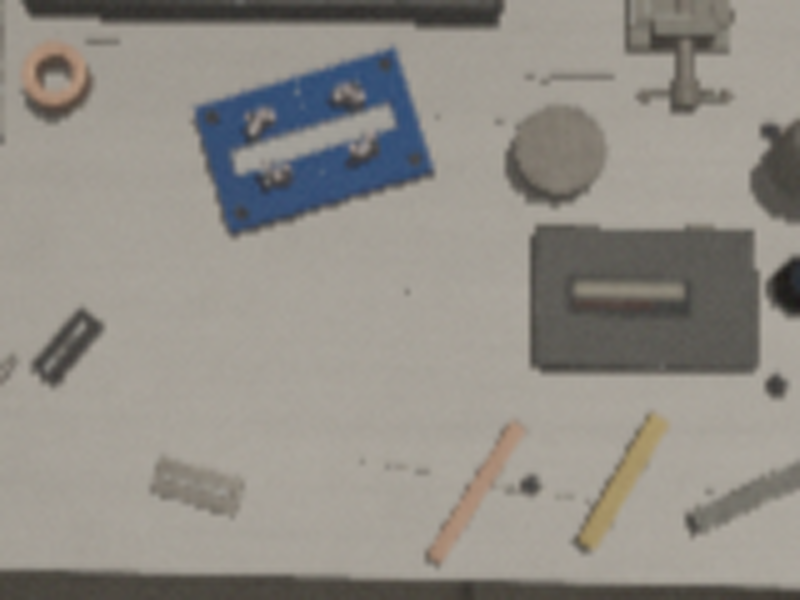

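```bash
cat >> h.py <<'E'
def plan(p0,yaw0,wps):
    """p0 commanded pos, wps: [(x,y,z,yaw)] -> rows fractions"""
    R=Ro.from_euler('xyz',[np.pi,0,yaw0]).as_matrix()
    for w in wps:
        s=R.T@(np.array(w[:3])-p0)/250; a=-((w[3]-yaw0+np.pi)%(2*np.pi)-np.pi)/(np.pi/2)
        print('turnz %.4f shift %s'%(a,np.round(s,4).tolist()))
E
python3 - <<'E'
from h import *
c=load('top0')
def g(U,V,z):return px2w(c,(U+.5)/5-.5+185,(V+.5)/5-.5+145,z)[:2]
def ax(a,b): d=np.subtract(b,a); return np.round([np.hypot(*d),np.arctan2(d[1],d[0])],3)
n=[g(*p,12) for p in [(195,106),(395,48),(434,174),(233,236)]]
print('nest',np.mean(n,0),ax(n[0],n[1]),ax(n[3],n[2]),ax(n[3],n[0]))
b=[g(*p,10) for p in [(434,560),(515,425)]];print('cu',np.mean(b,0),ax(*b))
b=[g(*p,10) for p in [(585,547),(656,417)]];print('brass',np.mean(b,0),ax(*b))
d=[g(*p,8) for p in [(84,308),(103,328),(52,385),(33,367)]];print('dk',np.mean(d,0),ax(d[3],d[0]),ax(d[2],d[1]),ax(d[0],d[1]))
print('bright',g(197,487,8),'ring',g(55,78,25),'pocket',g(313,140,9))
# arc
def pt(r_,a,z,y): a=np.radians(a);return (r_*np.cos(a),r_*np.sin(a),z,y)
p0=np.array([180.386,598.383,231.304]);y0=2.849
plan(p0,y0,[pt(500,70,235,2.7),pt(400,62,240,2.5),pt(385,50,240,2.3),pt(385,35,240,2.1),pt(390,20,240,1.9),pt(400,5,240,1.9)])
E
```

```text
nest [625.39892536  37.93654729] [122.41   -1.261] [122.047  -1.246] [81.018  0.314]
cu [424.03148442 -57.95680055] [88.724 -0.529]
brass [ 431.76860223 -140.06482406] [83.927 -0.498]
dk [501.70105056 176.65557535] [44.515 -0.672] [43.557 -0.691] [16.237 -2.35 ]
bright [423.39907285  99.26471785] ring [656.7738599  189.32882473] pocket [626.41354529  38.83962428]
turnz 0.0949 shift [-0.1124, -0.5031, -0.0148]
turnz 0.2222 shift [-0.3113, -0.9306, -0.0348]
turnz 0.3495 shift [-0.6071, -1.0848, -0.0348]
turnz 0.4768 shift [-0.9526, -1.2903, -0.0348]
turnz 0.6042 shift [-1.2492, -1.5662, -0.0348]
turnz 0.6042 shift [-1.4854, -1.9067, -0.0348]
```

>>> move_arm --rows '[[[0,0,0.05],[-0.056,-0.25,-0.015],1],[[0,0,0.1],[-0.112,-0.5,-0.015],1],[[0,0,0.15],[-0.21,-0.72,-0.035],1],[[0,0,0.15],[-0.311,-0.93,-0.035],1],[[0,0,0.15],[-0.45,-0.99,-0.035],1]]'

```text
time: 0.78
tcp_pos: [216.0, 326.9, 239.7]
eef_rot: [3.14, 0.0, 2.614]
wrist_force: [1.2, 1.0, 0.4]
grip_width: 1.002
grasp_force: 0.0
```

```bash
python3 - <<'E'
from h import *
s=r.observe();print(s['tcp_pos'],s['eef_rot'],s['qpos'])
R=Ro.from_euler('xyz',[np.pi,0,2.849]).as_matrix()
p=np.array([180.386,598.383,231.304])+R@np.array([-.45,-.99,-.035])*250;print(p)
y=2.849-.15*np.pi/2;print(y)
def pt(r_,a,z,y): a=np.radians(a);return (r_*np.cos(a),r_*np.sin(a),z,y)
plan(p,y,[pt(385,a,240,2.61) for a in (42,34,26,18,10)]+[(420,0,240,2.61),(424,-58,180,2.61),(424,-58,130,2.61)])
E
```

```text
[216.01145578 326.90166706 239.68831908] [3.14032864e+00 3.26594209e-04 2.61388985e+00] [ 7.96361568e-01 -5.63862564e-01  2.10766563e+00 -7.98815129e-06
  1.59648409e+00 -2.46732371e-01]
[216.7168443  328.95291676 240.054     ]
2.6133805509807657
turnz 0.0022 shift [-0.3836, -0.1066, 0.0002]
turnz 0.0022 shift [-0.5831, -0.1861, 0.0002]
turnz 0.0022 shift [-0.7697, -0.2927, 0.0002]
turnz 0.0022 shift [-0.9396, -0.4242, 0.0002]
turnz 0.0022 shift [-1.0896, -0.578, 0.0002]
turnz 0.0022 shift [-1.3655, -0.7267, 0.0002]
turnz 0.0022 shift [-1.4962, -0.919, 0.2402]
turnz 0.0022 shift [-1.4962, -0.919, 0.4402]
```

>>> move_arm --rows '[[[0,0,0],[-0.19,-0.05,0],1],[[0,0,0],[-0.384,-0.107,0],1],[[0,0,0],[-0.583,-0.186,0],1],[[0,0,0],[-0.77,-0.293,0],1],[[0,0,0],[-0.94,-0.424,0],1],[[0,0,0],[-0.99,-0.52,0],1]]'

```text
time: 1.52
tcp_pos: [365.3, 89.7, 239.7]
eef_rot: [-3.141, -0.0, 2.61]
wrist_force: [-0.1, -0.5, 0.1]
grip_width: 1.002
grasp_force: 0.0
```

```bash
python3 - <<'E'
from h import *
y=2.6134
R=Ro.from_euler('xyz',[np.pi,0,y]).as_matrix()
p=np.array([216.717,328.953,240.054])+R@np.array([-.99,-.52,0])*250;print(p)
plan(p,y,[(410,10,180,2.61),(424,-58,140,2.61),(424,-58,120,2.61)])
E
```

```text
[364.97102907  91.93613802 240.054     ]
turnz 0.0022 shift [-0.3207, -0.1923, 0.2402]
turnz 0.0022 shift [-0.5062, -0.399, 0.4002]
turnz 0.0022 shift [-0.5062, -0.399, 0.4802]
```

>>> move_arm --rows '[[[0,0,0],[-0.16,-0.096,0.12],-0.1],[[0,0,0],[-0.32,-0.192,0.24],-0.1],[[0,0,0],[-0.41,-0.296,0.32],-0.1],[[0,0,0],[-0.506,-0.399,0.4],-0.1],[[0,0,0],[-0.506,-0.399,0.48],-0.1],[[0,0,0],[-0.506,-0.399,0.48],-0.1]]'

```text
time: 2.28
tcp_pos: [422.2, -57.9, 118.0]
eef_rot: [-3.141, -0.005, 2.612]
wrist_force: [-0.2, -0.5, 0.8]
grip_width: 0.447
grasp_force: 0.0
```

```bash
python3 - <<'E'
from h import *
c=cap('wrist','w1');s=r.observe();print(s['tcp_pos'],s['eef_rot'],s['grip_width'])
print(np.round(c['pose'],3).tolist())
a=cv2.imread('pics/w1.png');cv2.imwrite('pics/w1b.png',cv2.resize(a,(800,600),interpolation=cv2.INTER_CUBIC))
E
```

```text
[423.15691615 -57.85178432 119.39563476] [-3.14121923e+00 -1.95261524e-03  2.61298481e+00] 0.4479417866792404
[[0.505, -0.827, -0.249, 358.098], [0.863, 0.483, 0.146, -21.312], [-0.0, -0.289, 0.957, 260.948], [0.0, 0.0, 0.0, 1.0]]
```

View pics/w1b.png

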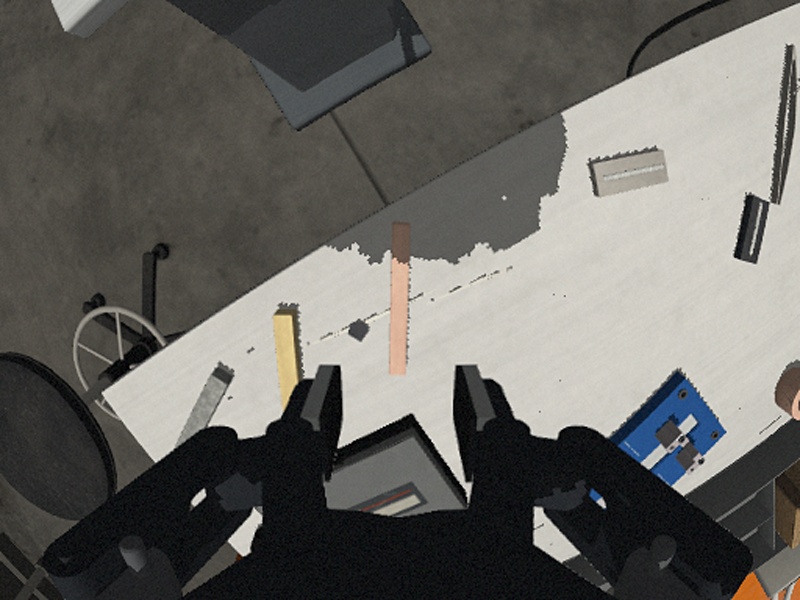

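The wrist view shows the copper bar from (401,223) to (398,374), fingers around it. I'll convert these.

```bash
python3 - <<'E'
from h import *
c=load('w1',1)
def g(U,V,z):return px2w(c,(U+.5)*.64-.5,(V+.5)*.64-.5,z)[:2]
a,b=g(401,223,10),g(398,374,10);d=b-a
print(a,b,(a+b)/2,np.hypot(*d),np.arctan2(d[1],d[0]))
b=g(398,374,5);a=g(401,223,10);
y=2.6134-.0
p=np.array([424,-58,120.05])
for P in [g(388,374,10)-g(408,374,10)]:print(np.hypot(*P))
E
```

```text
[386.26291193 -35.62284704] [462.89019502 -82.28503707] [424.57655347 -58.95394205] 89.71677931906429 -0.5469744631452853
11.951014149524697
```

```bash
cat >> h.py <<'E'
def after(p,y,s,t=0):
    R=Ro.from_euler('xyz',[np.pi,0,y]).as_matrix();p=np.array(p)+R@np.array(s)*250;y=y-t*np.pi/2;print('cmd',np.round(p,2).tolist(),round(y,4));return p,y
E
python3 - <<'E'
from h import *
p,y=after([364.971,91.936,240.054],2.6134,[-.506,-.399,.48])
plan(p,y,[(424.9,-58.6,60,2.6),(424.9,-58.6,5.2,2.6)])
E
```

```text
cmd [423.96, -57.97, 120.05] 2.6134
turnz 0.0085 shift [-0.0045, -0.0003, 0.2402]
turnz 0.0085 shift [-0.0045, -0.0003, 0.4594]
```

>>> move_arm --rows '[[[0,0,0.01],[-0.005,0,0.18],-0.1],[[0,0,0.01],[-0.005,0,0.36],-0.2],[[0,0,0.01],[-0.005,0,0.43],-0.3],[[0,0,0.01],[-0.005,0,0.46],-0.3],[[0,0,0.01],[-0.005,0,0.46],-0.3],[[0,0,0.01],[-0.005,0,0.46],-1],[[0,0,0.01],[-0.005,0,0.46],-1],[[0,0,0.01],[-0.005,0,0.46],-1]]'

```text
time: 3.32
tcp_pos: [426.3, -59.0, 6.8]
eef_rot: [3.141, 0.003, 2.597]
wrist_force: [-0.4, 1.1, 6.3]
grip_width: 0.079
grasp_force: 59.0
```

```bash
python3 - <<'E'
from h import *
p,y=after([423.96,-57.97,120.05],2.6134,[-.005,0,.46],.01)
# nest: centre, long axis dir
yn=-1.253+np.pi
plan(p,y,[(424.9,-58.6,100,y),(520,-15,120,2.2),(600,20,120,yn),])
E
```

```text
cmd [425.04, -58.6, 5.05] 2.5977
turnz -0.0000 shift [0.0005, -0.0003, -0.3798]
turnz 0.2532 shift [-0.2348, 0.3458, -0.4598]
turnz 0.4514 shift [-0.4362, 0.6312, -0.4598]
```

>>> move_arm --rows '[[[0,0,0],[0,0,-0.05],-1],[[0,0,0],[0,0,-0.2],-1],[[0,0,0],[0,0,-0.38],-1],[[0,0,0],[0,0,-0.38],-1]]'

```text
time: 3.82
tcp_pos: [427.9, -59.7, 105.0]
eef_rot: [3.139, 0.009, 2.598]
wrist_force: [0.2, -0.5, -1.5]
grip_width: 0.081
grasp_force: 58.7
```

```bash
python3 - <<'E'
from h import *
c=cap('wrist','w2');s=r.observe();print(s['tcp_pos'],s['eef_rot'],s['grip_width'],s['grasp_force'],s['wrist_force'])
cv2.imwrite('pics/w2b.png',cv2.resize(c['pixels'][130:290,150:360,::-1],(788,600),interpolation=cv2.INTER_CUBIC))
E
```

```text
[426.24967894 -59.13501187 102.38690383] [3.14057257 0.00479298 2.59748408] 0.0794247381926622 58.744057416915894 [ 0.88532443  0.44157091 -1.3225738 ]
```

View pics/w2b.png

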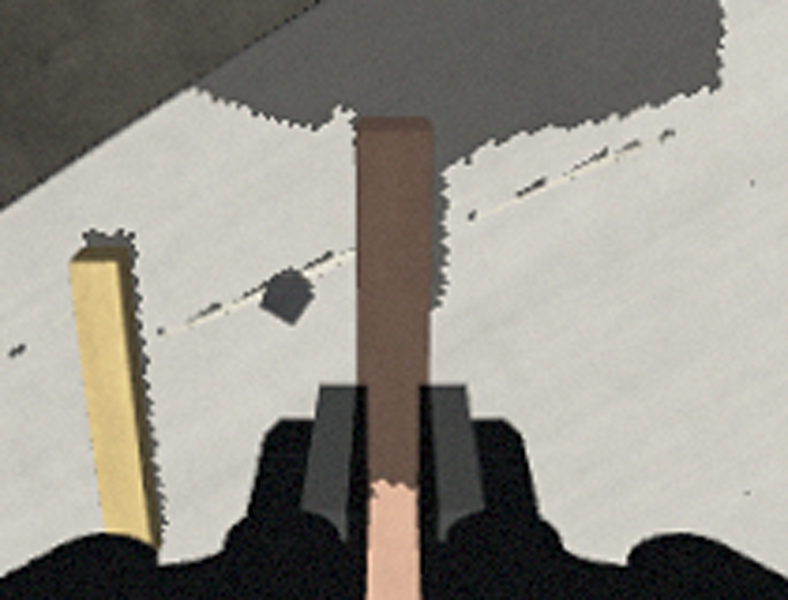

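```bash
python3 - <<'E'
from h import *
c=load('w2',1);T=np.array([426.25,-59.13,102.39]);y=2.5975
R=Ro.from_euler('xyz',[np.pi,0,y]).as_matrix()
def g(U,V,z):return R.T@(px2w(c,(U+.5)/3.75-.5+150,(V+.5)/3.75-.5+130,z)-T)
for z in (100,105,110):
  for q in [(357,131),(432,131),(359,300),(430,300),(367,480),(419,560),(367,560)]:print(z,q,g(*q,z).round(1))
E
```

```text
100 (357, 131) [42.3 -5.1  2.4]
100 (432, 131) [42.3  5.   2.4]
100 (359, 300) [18.  -5.1  2.4]
100 (430, 300) [18.   4.9  2.4]
100 (367, 480) [-11.2  -4.2   2.4]
100 (419, 560) [-26.    3.8   2.4]
100 (367, 560) [-25.9  -4.3   2.4]
105 (357, 131) [43.4 -5.  -2.6]
105 (432, 131) [43.4  4.8 -2.6]
105 (359, 300) [19.9 -4.9 -2.6]
105 (430, 300) [19.9  4.7 -2.6]
105 (367, 480) [-8.3 -4.1 -2.6]
105 (419, 560) [-22.6   3.7  -2.6]
105 (367, 560) [-22.5  -4.2  -2.6]
110 (357, 131) [44.5 -4.8 -7.6]
110 (432, 131) [44.5  4.6 -7.6]
110 (359, 300) [21.8 -4.8 -7.6]
110 (430, 300) [21.8  4.5 -7.6]
110 (367, 480) [-5.4 -4.  -7.6]
110 (419, 560) [-19.1   3.5  -7.6]
110 (367, 560) [-19.1  -4.1  -7.6]
```

```bash
python3 - <<'E'
from h import *
p,y=after([425.04,-58.6,5.05],2.5977,[0,0,-.38])
yn=-1.253+np.pi
plan(p,y,[(625.5,38,100,yn)])
E
```

```text
cmd [425.04, -58.6, 100.05] 2.5977
turnz 0.4514 shift [-0.4862, 0.7456, 0.0002]
```

>>> move_arm --rows '[[[0,0,0.1],[-0.1,0.15,0],-1],[[0,0,0.2],[-0.2,0.31,0],-1],[[0,0,0.3],[-0.3,0.46,0],-1],[[0,0,0.4],[-0.4,0.61,0],-1],[[0,0,0.45],[-0.486,0.746,0],-1],[[0,0,0.45],[-0.486,0.746,0],-1],[[0,0,0.45],[-0.486,0.746,0],-1]]'

```text
time: 4.75
tcp_pos: [623.7, 37.9, 98.1]
eef_rot: [-3.138, -0.001, 1.891]
wrist_force: [-0.5, -0.3, -1.1]
grip_width: 0.081
grasp_force: 58.9
```

```bash
python3 - <<'E'
from h import *
p,y=after([425.04,-58.6,100.05],2.5977,[-.486,.746,0],.45)
c=cap('wrist','w3');s=r.observe();print(s['tcp_pos'],s['eef_rot'],s['grip_width'],s['grasp_force'],s['wrist_force'])
cv2.imwrite('pics/w3b.png',cv2.resize(c['pixels'][80:320,100:420,::-1],(800,600),interpolation=cv2.INTER_CUBIC))
E
```

```text
cmd [625.52, 38.12, 100.05] 1.8908
[623.67456394  37.68364538  98.54787954] [-3.13860621e+00 -9.43812049e-04  1.89070931e+00] 0.08443052029321137 58.92042696475983 [-0.25562827  0.06200512 -0.80752551]
```

View pics/w3b.png

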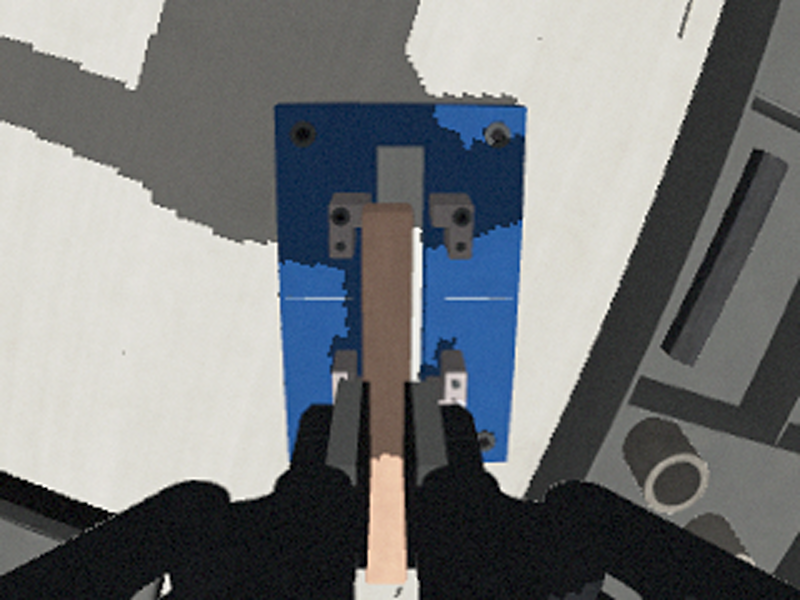

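```bash
python3 - <<'E'
from h import *
c=load('w3',1);T=np.array([623.7,37.7,98.5]);y=1.8907
R=Ro.from_euler('xyz',[np.pi,0,y]).as_matrix()
def g(U,V,z):return px2w(c,(U+.5)/2.5-.5+100,(V+.5)/2.5-.5+80,z)
def l(*a): return (R.T@(g(*a)-T)).round(1)[:2]
n=[g(*q,12)[:2] for q in [(275,103),(527,105),(508,462),(289,462)]]
print('size',[np.hypot(*(n[i]-n[i-1])).round(1) for i in range(4)],'ctr',np.mean(n,0))
for i,j in ((3,0),(2,1)):
  d=n[j]-n[i];print(np.arctan2(d[1],d[0]))
d=n[1]-n[0];print(np.arctan2(d[1],d[0])+np.pi/2)
print('corners tool',[l(*q,12) for q in [(275,103),(527,105),(508,462),(289,462)]])
print('mark',l(285,298,12),l(514,298,12),'pocket end',l(377,146,12),l(424,146,12),'pocket R',l(421,228,12),l(421,370,12))
for z in (102,105):print('bar',l(362,213,z),l(413,213,z),l(364,340,z),l(411,340,z), l(370,560,z),l(408,560,z),l(368,583,z),l(407,583,z))
E
```

```text
size [np.float64(124.8), np.float64(77.7), np.float64(124.6), np.float64(78.4)] ctr [627.65070016  38.14448426]
1.8871569002676254
1.892733161776051
1.8867746469625986
corners tool [array([ 61.7, -34.9]), array([61.4, 42.8]), array([-63.2,  43. ]), array([-63.2, -35.4])]
mark [ -1.3 -33.7] [-1.2 41.1] pocket end [48.  -3.5] [48. 11.] pocket R [22.  10.3] [-26.7  11. ]
bar [45.3 -5. ] [45.4  4.7] [19.4 -4.8] [19.5  4.6] [-36.1  -4.1] [-36.    4.7] [-43.2  -4.7] [-43.2   4.6]
bar [46.  -4.9] [46.   4.6] [20.6 -4.7] [20.6  4.5] [-33.7  -4. ] [-33.7   4.6] [-40.7  -4.6] [-40.7   4.5]
```

The nest is at tool offset (-1, +3.8) mm and the bar at (+1, -0.1), both parallel to the tool. I'll correct, descend to about 45 mm and look again.

>>> move_arm --rows '[[[0,0,0],[-0.008,0.0155,0],-1],[[0,0,0],[-0.008,0.0155,0.1],-1],[[0,0,0],[-0.008,0.0155,0.21],-1],[[0,0,0],[-0.008,0.0155,0.21],-1],[[0,0,0],[-0.008,0.0155,0.21],-1]]'

```text
time: 5.42
tcp_pos: [630.2, 37.0, 48.7]
eef_rot: [3.14, 0.001, 1.89]
wrist_force: [-0.2, 0.9, -0.2]
grip_width: 0.082
grasp_force: 58.9
```

```bash
python3 - <<'E'
from h import *
p,y=after([625.52,38.12,100.05],1.8908,[-.008,.0155,.21])
c=cap('wrist','w4');s=r.observe();print(s['tcp_pos'],s['eef_rot'],s['grip_width'],s['grasp_force'],s['wrist_force'])
cv2.imwrite('pics/w4b.png',cv2.resize(c['pixels'][80:320,100:420,::-1],(800,600),interpolation=cv2.INTER_CUBIC))
E
```

```text
cmd [629.83, 37.44, 47.55] 1.8908
[630.72135016  37.09422567  49.30272389] [3.13910481e+00 9.64345499e-04 1.89038769e+00] 0.0864920246015748 58.92293393611908 [ 0.27258903  0.00886162 -0.5742566 ]
```

View pics/w4b.png

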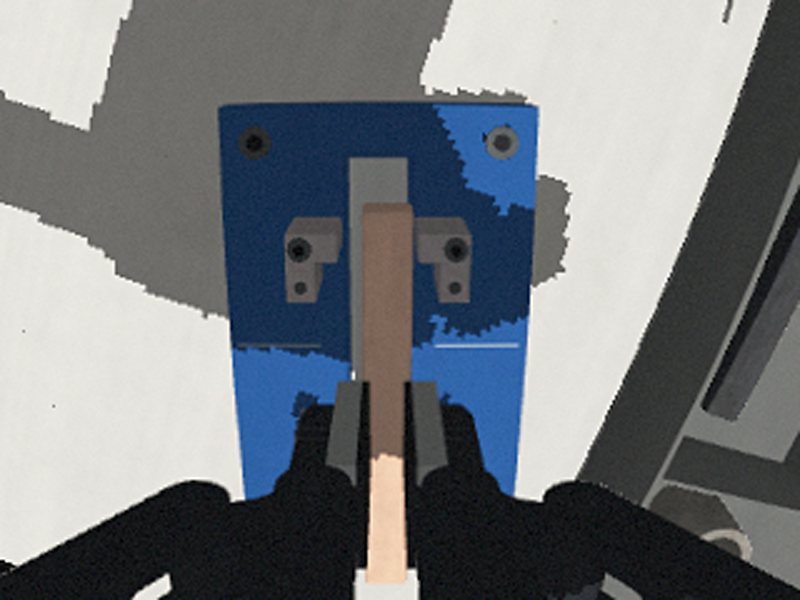

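```bash
python3 - <<'E'
from h import *
c=load('w4',1);T=np.array([630.7,37.1,49.3]);y=1.8905
R=Ro.from_euler('xyz',[np.pi,0,y]).as_matrix()
def g(U,V,z):return px2w(c,(U+.5)/2.5-.5+100,(V+.5)/2.5-.5+80,z)
def l(*a): return (R.T@(g(*a)-T)).round(1)[:2]
print('plate',l(218,106,12),l(539,106,12),l(232,345,12),l(529,345,12),l(244,500,12),l(515,500,12))
print('mark',l(240,345,12),l(518,346,12),'pocket',l(349,158,12),l(408,158,12),l(351,340,12))
print('cb',l(285,235,31),l(471,233,31),l(300,287,31),l(455,287,31))
for z in (51,53,55):print('bar',l(361,213,z),l(413,213,z),l(364,340,z),l(411,340,z), l(370,560,z),l(408,560,z),l(368,583,z),l(407,583,z))
E
```

```text
plate [ 63.9 -41.8] [63.8 36.2] [  1.8 -41.5] [ 1.7 36.7] [-47.1 -42.2] [-47.   36.4]
mark [  1.8 -39.3] [ 1.5 33.7] pocket [50.5 -9.9] [50.5  4.4] [  3.4 -10. ]
cb [ 35.9 -23.5] [36.3 17.9] [ 23.7 -20.5] [23.7 14.7]
bar [45.  -5.8] [45.   4.2] [18.8 -5.4] [18.8  4.1] [-37.4  -4.8] [-37.4   4.2] [-44.7  -5.3] [-44.7   4.1]
bar [45.4 -5.7] [45.4  4.1] [19.6 -5.4] [19.5  4. ] [-35.8  -4.7] [-35.9   4.1] [-43.   -5.3] [-43.   4.]
bar [45.8 -5.7] [45.8  4.1] [20.3 -5.3] [20.3  3.9] [-34.2  -4.7] [-34.3   4. ] [-41.3  -5.2] [-41.3   3.9]
```

>>> move_arm --rows '[[[0,0,0],[0.002,-0.005,0.02],-1],[[0,0,0],[0.002,-0.005,0.05],-1],[[0,0,0],[0.002,-0.005,0.05],-1],[[0,0,0],[0.002,-0.005,0.05],-1],[[0,0,0],[0.002,-0.005,0.05],-1],[[0,0,0],[0.002,-0.005,0.05],-1],[[0,0,0],[0.002,-0.005,0.05],-1]]'

```text
time: 6.35
tcp_pos: [628.4, 37.4, 35.2]
eef_rot: [3.141, 0.0, 1.891]
wrist_force: [-0.4, -0.3, -0.7]
grip_width: 0.083
grasp_force: 58.9
```

```bash
python3 - <<'E'
from h import *
p,y=after([629.83,37.44,47.55],1.8908,[.002,-.005,.05])
for i in range(3):
  c=cap('wrist','w5');s=r.observe();print(s['tcp_pos'],s['eef_rot'],s['wrist_force'],c['pose'][:3,3])
E
```

```text
cmd [628.49, 37.52, 35.05] 1.8908
[628.43709068  37.40957663  35.15311467] [3.14143518e+00 4.98017324e-05 1.89061824e+00] [ 0.12444557  0.10210883 -0.56238057] [604.69770266 107.41666176 177.78477342]
[628.39403426  37.42001556  35.11794494] [3.14151005e+00 2.99401327e-05 1.89062294e+00] [ 0.84954318 -0.56799494 -1.13882328] [604.67811217 107.41642102 177.7543609 ]
[628.3995921   37.41271629  35.12033789] [3.14150075e+00 3.34995595e-05 1.89061020e+00] [-0.1408544   0.47842778 -1.56740723] [604.66244534 107.41619572 177.72789543]
```

>>> move_arm --rows '[[[0,0,0],[0,0,0.03],-1],[[0,0,0],[0,0,0.055],-1],[[0,0,0],[0,0,0.068],-1],[[0,0,0],[0,0,0.075],-1],[[0,0,0],[0,0,0.075],-1],[[0,0,0],[0,0,0.075],-1]]'

```text
time: 7.25
tcp_pos: [628.6, 37.4, 16.5]
eef_rot: [3.141, 0.0, 1.891]
wrist_force: [0.2, -0.2, -1.7]
grip_width: 0.082
grasp_force: 58.9
```

```bash
python3 - <<'E'
from h import *
c=cap('wrist','w6');s=r.observe();print(s['tcp_pos'],s['eef_rot'],s['wrist_force'],s['wrist_torque'])
cv2.imwrite('pics/w6b.png',cv2.resize(c['pixels'][80:320,100:420,::-1],(800,600),interpolation=cv2.INTER_CUBIC))
E
```

```text
[628.56555966  37.41222484  16.52674442] [3.14113956e+00 1.96414241e-04 1.89065870e+00] [-0.36690976  0.26269676 -1.44992413] [-0.04758304 -0.0064604  -0.02203513]
```

View pics/w6b.png

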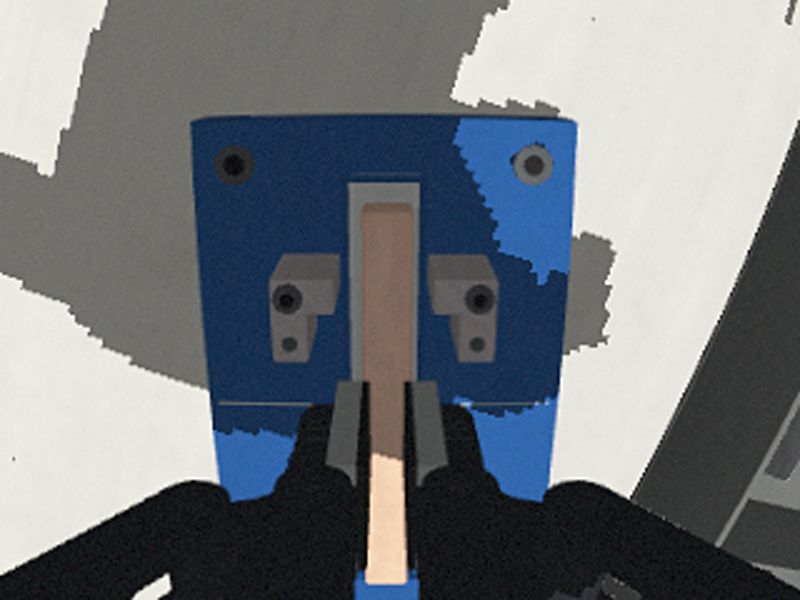

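The bar lies inside the pocket mouth (gaps 12 px left, 6 px right), with no contact force yet. I'll lower 2 mm more and release.

>>> move_arm --rows '[[[0,0,0],[0,-0.002,0.004],-1],[[0,0,0],[0,-0.002,0.008],-1],[[0,0,0],[0,-0.002,0.008],-1],[[0,0,0],[0,-0.002,0.008],-1]]'

```text
time: 7.8
tcp_pos: [628.4, 37.3, 15.8]
eef_rot: [3.141, 0.0, 1.891]
wrist_force: [-2.7, 0.3, 6.3]
grip_width: 0.081
grasp_force: 59.9
```

>>> move_arm --rows '[[[0,0,0],[0,0,0],-0.4],[[0,0,0],[0,0,0],-0.4],[[0,0,0],[0,0,-0.02],-0.4],[[0,0,0],[0,0,-0.1],-0.4],[[0,0,0],[0,0,-0.25],-0.4],[[0,0,0],[0,0,-0.35],-0.4],[[0,0,0],[0,0,-0.35],-0.4],[[0,0,0],[0,0,-0.35],-0.4]]'

```text
time: 8.8
tcp_pos: [627.5, 37.3, 101.4]
eef_rot: [-3.141, -0.0, 1.891]
wrist_force: [-0.3, -1.4, -0.8]
grip_width: 0.3
grasp_force: 0.0
```

```bash
python3 - <<'E'
from h import *
p,y=after([628.49,37.52,35.05],1.8908,[0,-.002,.083-.35])
c=cap('wrist','w7');s=r.observe();print(s['tcp_pos'],s['eef_rot'],s['wrist_force'],s['grip_width'])
cv2.imwrite('pics/w7b.png',cv2.resize(c['pixels'][80:320,100:420,::-1],(800,600),interpolation=cv2.INTER_CUBIC))
plan(p,y,[(502,177,110,2.46),(502,177,101.9,2.46)])
E
```

```text
cmd [628.02, 37.36, 101.8] 1.8908
[626.95572379  37.31089362 100.53282461] [-3.13960658e+00 -7.65091191e-04  1.89064401e+00] [-0.71119953  0.04175907 -1.35940142] 0.29955256369429584
turnz -0.3624 shift [0.6888, -0.3028, -0.0328]
turnz -0.3624 shift [0.6888, -0.3028, -0.0004]
```

View pics/w7b.png

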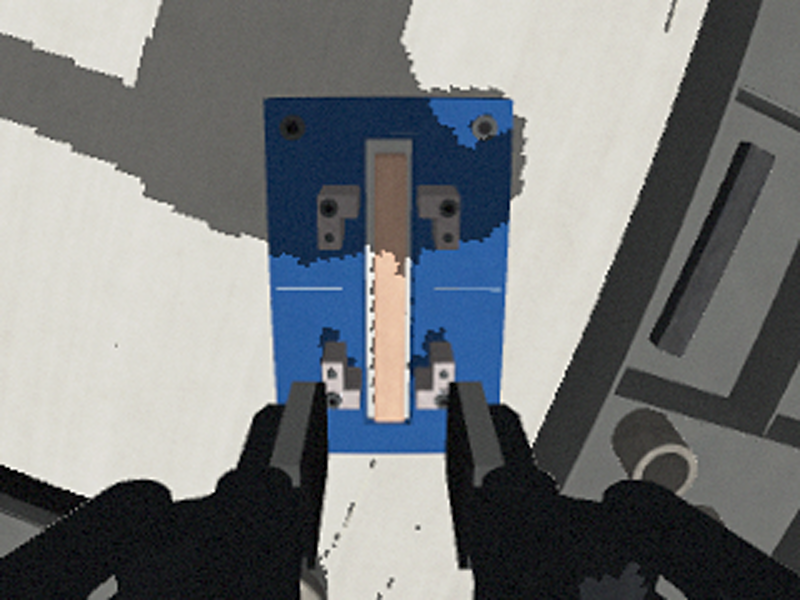

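The bar lies flat in the pocket, bar from (390,152) to (391,421), pocket (367..413, 140..424). I'll check the numbers.

```bash
python3 - <<'E'
from h import *
c=load('w7',1);T=np.array([627,37.3,100.5]);y=1.8907
R=Ro.from_euler('xyz',[np.pi,0,y]).as_matrix()
def g(U,V,z):return px2w(c,(U+.5)/2.5-.5+100,(V+.5)/2.5-.5+80,z)
def l(*a): return (R.T@(g(*a)-T)).round(1)[:2]
n=[g(*q,12)[:2] for q in [(265,98),(513,99),(499,454),(277,453)]];print(np.mean(n,0),[l(*q,12) for q in [(265,98),(513,99),(499,454),(277,453)]])
print('pocket',l(366,139,12),l(413,139,12),'mark',l(277,288,12),l(501,289,12))
print('bar',l(374,154,19),l(407,154,19),l(373,421,19),l(408,421,19))
E
```

```text
[627.61472108  37.82111839] [array([ 62.8, -37.9]), array([62.5, 39.6]), array([-62.3,  40.7]), array([-61.8, -39.4])]
pocket [49.4 -6.3] [49.4  8.3] mark [  0.7 -36. ] [ 0.3 37.9]
bar [45.5 -3.7] [45.5  6.3] [-44.6  -4.5] [-44.6   7.4]
```

Bar is within 0.5 mm of the pocket centre. Now the coupon.

>>> move_arm --rows '[[[0,0,-0.1],[0.17,-0.075,0],-0.25],[[0,0,-0.2],[0.34,-0.15,0],-0.25],[[0,0,-0.3],[0.52,-0.225,0],-0.25],[[0,0,-0.36],[0.689,-0.303,0],-0.25],[[0,0,-0.36],[0.689,-0.303,0],-0.25],[[0,0,-0.36],[0.689,-0.303,0],-0.25],[[0,0,-0.36],[0.689,-0.303,0],-0.25],[[0,0,-0.36],[0.689,-0.303,0],-0.25]]'

```text
time: 9.85
tcp_pos: [502.4, 176.3, 101.7]
eef_rot: [-3.141, -0.0, 2.455]
wrist_force: [0.7, -0.3, 0.8]
grip_width: 0.375
grasp_force: 0.0
```

```bash
python3 - <<'E'
from h import *
p,y=after([628.02,37.36,101.8],1.8908,[.689,-.303,0],-.36)
c=cap('wrist','w8');s=r.observe();print(s['tcp_pos'],s['eef_rot'],s['wrist_force'],s['grip_width'])
cv2.imwrite('pics/w8b.png',cv2.resize(c['pixels'][110:290,130:370,::-1],(800,600),interpolation=cv2.INTER_CUBIC))
E
```

```text
cmd [501.93, 177.04, 101.8] 2.4563
[502.3296678  176.35383756 101.72788066] [-3.14146512e+00 -6.86659227e-05  2.45474790e+00] [-0.41711762 -0.12629566 -0.38054732] 0.3751708399158262
```

View pics/w8b.png

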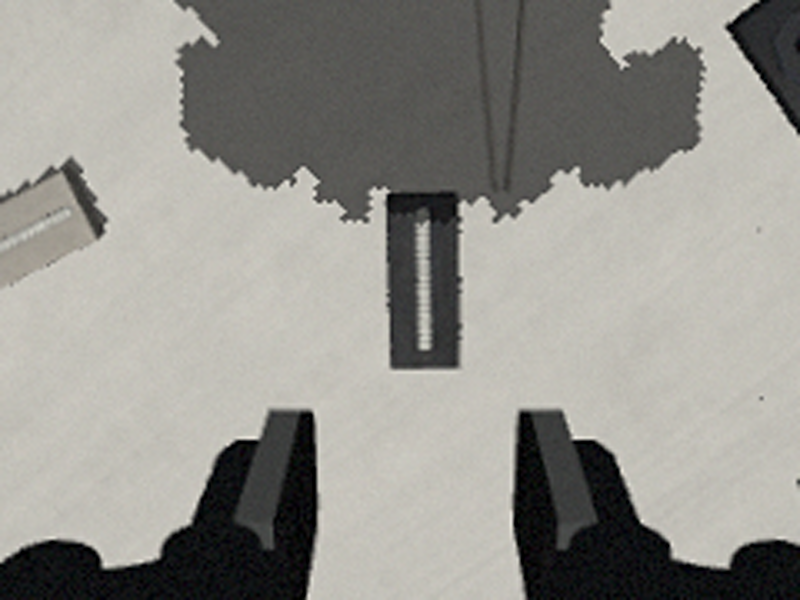

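```bash
python3 - <<'E'
from h import *
c=load('w8',1);T=np.array([502.33,176.35,101.7]);y=2.4548
R=Ro.from_euler('xyz',[np.pi,0,y]).as_matrix();k=800/240
def g(U,V,z):return px2w(c,(U+.5)/k-.5+130,(V+.5)/k-.5+110,z)
def l(*a): return (R.T@(g(*a)-T)).round(1)[:2]
print('near bottom',l(387,193,0),l(459,193,0),'top?',l(388,205,8),l(459,205,8),l(388,215,8),'far',l(391,367,8),l(459,367,8),'bead',l(423,210,9),l(425,350,9))
p=[501.93,177.04,101.8]
E
```

```text
near bottom [21.2 -7.9] [21.2 10.3] top? [19.9 -7.4] [19.9 10. ] [17.4 -7.4] far [-22.7  -7. ] [-22.7  10.5] bead [18.9  1.1] [-17.6   1.7]
```

>>> move_arm --rows '[[[0,0,-0.01],[-0.0025,0.0055,0.15],-0.25],[[0,0,-0.01],[-0.0025,0.0055,0.3],-0.25],[[0,0,-0.01],[-0.0025,0.0055,0.37],-0.25],[[0,0,-0.01],[-0.0025,0.0055,0.395],-0.25],[[0,0,-0.01],[-0.0025,0.0055,0.395],-0.25],[[0,0,-0.01],[-0.0025,0.0055,0.395],-1],[[0,0,-0.01],[-0.0025,0.0055,0.395],-1],[[0,0,-0.01],[-0.0025,0.0055,0.395],-1]]'

```text
time: 10.9
tcp_pos: [504.6, 177.9, 4.8]
eef_rot: [3.139, 0.002, 2.472]
wrist_force: [-0.1, 0.3, 6.4]
grip_width: 0.174
grasp_force: 59.0
```

```bash
python3 - <<'E'
from h import *
p,y=after([501.93,177.04,101.8],2.4563,[-.0025,.0055,.395],-.01)
s=r.observe();print(s['tcp_pos'],s['eef_rot'],s['wrist_force'],s['grip_width'])
p,y=after(p,y,[0,0,-.4])
plan(p,y,[(627.6,37.85,103,1.889)])
E
```

```text
cmd [503.28, 177.71, 3.05] 2.472
[504.64376128 177.9440793    4.84950628] [3.13920209e+00 2.05998963e-03 2.47182585e+00] [-0.12205983  0.28361157  6.43112724] 0.1740399752437896
cmd [503.28, 177.71, 103.05] 2.472
turnz 0.3712 shift [-0.7371, -0.13, 0.0002]
```

>>> move_arm --rows '[[[0,0,0],[0,0,-0.06],-1],[[0,0,0],[0,0,-0.2],-1],[[0,0,0],[0,0,-0.4],-1],[[0,0,0.06],[-0.1,-0.018,-0.4],-1],[[0,0,0.15],[-0.27,-0.048,-0.4],-1],[[0,0,0.25],[-0.45,-0.08,-0.4],-1],[[0,0,0.33],[-0.62,-0.11,-0.4],-1],[[0,0,0.371],[-0.737,-0.13,-0.4],-1]]'

```text
time: 11.9
tcp_pos: [628.4, 36.2, 103.8]
eef_rot: [3.141, 0.0, 1.886]
wrist_force: [-0.3, -0.4, -0.6]
grip_width: 0.176
grasp_force: 58.7
```

>>> move_arm --rows '[[[0,0,0],[0,0,0.1],-1],[[0,0,0],[0,0,0.16],-1],[[0,0,0],[0,0,0.16],-1],[[0,0,0],[0,0,0.16],-1],[[0,0,0],[0,0,0.16],-1],[[0,0,0],[0,0,0.16],-1]]'

```text
time: 12.65
tcp_pos: [627.9, 37.9, 64.0]
eef_rot: [3.14, 0.001, 1.889]
wrist_force: [0.5, -0.3, -0.1]
grip_width: 0.178
grasp_force: 58.7
```

```bash
python3 - <<'E'
from h import *
p,y=after([503.28,177.71,3.05],2.472,[-.737,-.13,-.4],.371)
p,y=after(p,y,[0,0,.16])
c=cap('wrist','w9');s=r.observe();print(s['tcp_pos'],s['eef_rot'],s['wrist_force'],s['grip_width'],s['grasp_force'])
cv2.imwrite('pics/w9b.png',cv2.resize(c['pixels'][110:290,130:370,::-1],(800,600),interpolation=cv2.INTER_CUBIC))
E
```

```text
cmd [627.57, 37.87, 103.05] 1.8892
cmd [627.57, 37.87, 63.05] 1.8892
[627.77350253  37.84584291  63.73096685] [3.14065723e+00 3.69001466e-04 1.88920570e+00] [ 0.14571962 -0.63220344 -0.16810252] 0.17525311099670454 58.71306896209717
```

View pics/w9b.png

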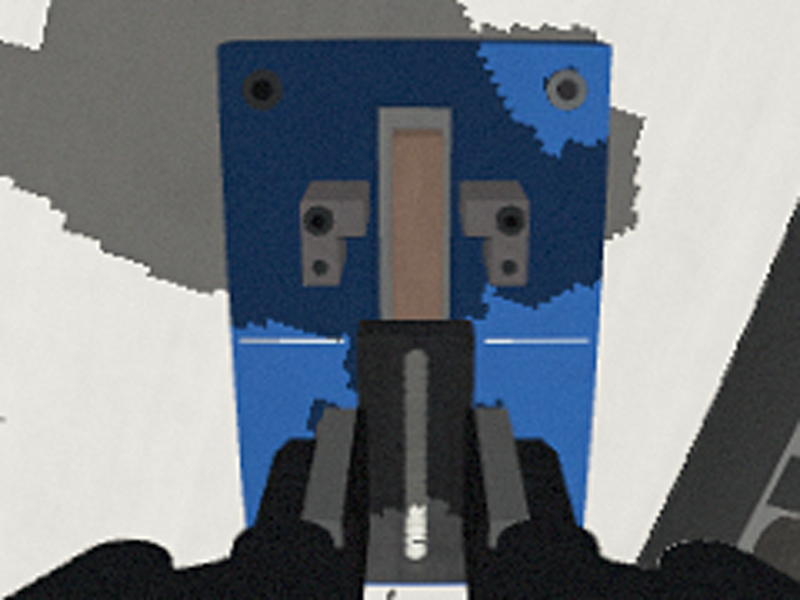

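The coupon is held over the nest: near end at v≈320-335, far end v≈583, x 357-474, bead at x=416; blocks and bar below are clear.

```bash
python3 - <<'E'
from h import *
c=load('w9',1);T=np.array([627.77,37.85,63.73]);y=1.8892
R=Ro.from_euler('xyz',[np.pi,0,y]).as_matrix();k=800/240
def g(U,V,z):return px2w(c,(U+.5)/k-.5+130,(V+.5)/k-.5+110,z)
def l(*a): return (R.T@(g(*a)-T)).round(1)[:2]
print('plate',l(218,42,12),l(611,44,12),l(244,520,12),l(586,520,12),'mark',l(240,341,12),l(588,341,12),'pocket',l(378,108,12),l(451,108,12))
for z in (64,67,70):print(z,'cp',l(358,321,z-8),l(474,321,z-8),l(358,335,z),l(474,335,z),'far',l(366,583,z),l(468,583,z),'bead',l(416,350,z+1),l(415,558,z+1))
E
```

```text
plate [ 62.7 -39.1] [62.3 38.4] [-44.2 -39.5] [-44.2  39. ] mark [ -0.  -37.3] [-0.1 36.5] pocket [49.  -7.5] [49.   6.8]
64 cp [20.3 -9.5] [20.3  9.2] [20.8 -9.1] [20.8  8.7] far [-25.1  -8.8] [-25.1   8.8] bead [18.8 -0.2] [-19.1  -0.3]
67 cp [21.3 -9.3] [21.3  9. ] [22.  -8.9] [22.   8.5] far [-23.   -8.6] [-23.    8.6] bead [19.9 -0.2] [-17.1  -0.3]
70 cp [22.4 -9.2] [22.4  8.8] [23.1 -8.7] [23.1  8.3] far [-20.9  -8.4] [-20.9   8.4] bead [21.1 -0.2] [-15.2  -0.3]
```

>>> move_arm --rows '[[[0,0,0],[0,-0.001,0.04],-1],[[0,0,0],[0,-0.001,0.08],-1],[[0,0,0],[0,-0.001,0.11],-1],[[0,0,0],[0,-0.001,0.13],-1],[[0,0,0],[0,-0.001,0.136],-1],[[0,0,0],[0,-0.001,0.136],-1],[[0,0,0],[0,-0.001,0.136],-1],[[0,0,0],[0,-0.001,0.136],-1]]'

```text
time: 13.7
tcp_pos: [627.5, 37.7, 29.4]
eef_rot: [3.141, 0.0, 1.889]
wrist_force: [0.6, 0.5, -0.4]
grip_width: 0.178
grasp_force: 58.7
```

>>> move_arm --rows '[[[0,0,0],[0,0,0],-1],[[0,0,0],[0,0,0],-1],[[0,0,0],[0,0,0],-1],[[0,0,0],[0,0,0],-1],[[0,0,0],[0,0,0],-1],[[0,0,0],[0,0,0],-1],[[0,0,0],[0,0,0],-1],[[0,0,0],[0,0,0],-1]]'

```text
time: 14.7
tcp_pos: [627.2, 37.7, 29.1]
eef_rot: [3.142, 0.0, 1.889]
wrist_force: [0.1, -0.2, -0.4]
grip_width: 0.177
grasp_force: 58.7
```

```bash
python3 -c "
from workcell import r
print(r.close_job())"
```

```text
the job is handed in; nothing more can be done
None
```

I handed the job in at 14.7 s: the copper bar lies flat and released in the pocket, within about 0.5 mm of centre, and the coupon is held level, square and centred to about 0.5 mm between the corner blocks. By my measurements it sits about 5 mm above the bar with no contact force showing; the judging result was not reported back.

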